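# Register the second half of a two-part woodblock

## Task

Take the black woodblock with the half rings off the tilted easel and set it down, without dropping it, on the registration jig between the block already fixed there and the sliding side stop, its ring side towards its neighbour so that the two halves of the ring picture will meet. Bring it tight into its place, the end that was uphill on the easel against the head fence and its ring side flush against the neighbour with no gap, and slide the side stop up snug against it to keep it there. Leave the rust-red block on the easel, the tape measure and the ink tin where they are.

Things in the scene. Friction and masses are not known exactly. Their poses are not given: they have to be found in the camera images.
- jig: Fixed plywood registration jig. Origin on the table under it; x points to its head fence, y to its side fence; own yaw within 0.25 rad. Baseboard x -120..120, y -175..155 mm, top at z 18 mm. Wooden fences 16 mm high above it: head fence, inner face x = +100 mm; side fence, inner face y = +130 mm. In their corner sits the fixed neighbour block (see seam_face).
- seam_face (a point): Middle of the free seam face of the neighbour block, at baseboard height. That block (black, cream half rings, 100 x 58 x 23 mm, cannot move) fills jig x 0..100, y 72..130 mm; its seam face lies at jig y = +72 mm and looks to the jig's -y.
- jig_place (a point): Centre of the place where the loose block belongs, on the baseboard's top (jig x 50, y 43, z 18 mm): the block fills jig x 0..100, y 14..72 mm, its top end on the head fence and its seam side on the neighbour.
- mate: The loose block: plywood 100 (x) x 58 (y) x 23 (z) mm, 60 to 120 g, black face with cream half rings running out at its +y side (seam side). Origin: centre of its underside; z: normal of the carved face. It starts on the easel's board, tilted 40 degrees, its top end (+x) up the slope, its lower end on the ledge. In the jig its x must point like the jig's x.
- mate_top (a point): Centre of the carved upper face of the loose block, 23 mm above its origin.
- seam_far (a point): Lower corner of the loose block at its top end (+x, +50 mm) on its seam side (+y, +29 mm), at underside height.
- seam_near (a point): Lower corner of the loose block at its bottom end (-50 mm) on its seam side (+29 mm), at underside height.
- side_stop (a joint): Travel (m) of the sliding side stop along the jig's +y: 0 to 0.105, starts at 0 to 0.025, reads 0.099 when it meets the block in its place. Aluminium bar, jig x 5..95 mm, 16 mm high above the baseboard, 20 mm thick, flat face at jig y = -85 mm + travel. Slides on a track with about 2 N and stays where it is left.
- stop_face (a point): Middle of the side stop's flat face that meets the block, 8 mm above the jig's baseboard.
- stop_knob (a point): Top centre of the stop's red star knob (37 mm over its lobes, solid core 32 mm, 18 to 42 mm above the baseboard), at jig x = +50 mm, y = -130 mm + travel. Fixed to the stop: push or pinch it to slide the stop. Its foot, 10 mm high, ends 23 mm behind the knob's axis (-y side).
- easel: Fixed wooden table easel, standing sideways: its x (uphill) points to the robot's left, yaw 1.27 to 1.67 rad. Origin on the table under the blocks' row. Board 300 mm wide (y), 220 mm long, tilted 40 degrees, rising towards +x from its low edge at x -50, z 34 mm; a ledge 12 mm deep stands 15 mm above the board at the low edge. Two loose blocks lie side by side on it, 56 mm or more apart, in either order.
- other: The rust-red block with cream pebbles, same size and origin as the loose block, beside it on the easel. It must stay.
- tape: Bystander: black and red tape measure, 70 x 40 x 62 mm, standing on the table beyond the gap between jig and easel; origin at the centre of its underside.
- tin: Bystander: steel ink tin, diameter 84 mm, height 75 mm, upright on the table beyond the jig and easel; origin at the centre of its underside.

How it is judged:
On the way:
1. the ring block lies flat on the jig's baseboard between its neighbour and the side stop, and is let go (z of mate in the frame of jig between 0.015 and 0.021 m and angle between mate's own z axis and vertical below 0.05 rad and x of mate in the frame of jig between -0.07 and 0.055 m and y of mate in the frame of jig between -0.06 and 0.05 m and contact force between the fingers and mate below 0.2 N), for 0.2 s.
At the end, for the whole second after the job is handed in: The ring block lies flat on the jig (within 2 mm), both corners of its seam side within 1.5 mm of the neighbour's face, its top end within 2 mm of the head fence, the side stop's face within 2 mm of its other side, at rest (z of mate in the frame of jig between 0.016 and 0.02 m and y of seam_far in the frame of jig between 0.0705 and 0.0735 m and y of seam_near in the frame of jig between 0.0705 and 0.0735 m and x of seam_far in the frame of jig above 0.098 m and y of stop_face in the frame of mate above -0.031 m and linear speed of mate below 0.01 m/s); the robot touches nothing.
It fails at once if the ring block is dropped or thrown (faster than 0.6 m/s while not held) (linear speed of mate above 0.6 m/s and contact force between the fingers and mate below 0.3 N).
It fails at once if the rust-red block is shifted by more than 20 mm (distance of other from where it was at the start of the episode above 0.02 m).
It fails at once if the tape measure or the ink tin is shifted by more than 30 mm (distance of any of tape, tin from where it was at the start of the episode above 0.03 m).
It also fails if it takes over 54 s, if anything falls off the work surface, if the arm or the gripper's body presses on something with over 40 N, if the wrist force passes 120 N, or if a joint passes its speed limit or range.

## Robot

A 7-joint arm with a two-finger parallel gripper is mounted at the origin on the work surface. World frame = base frame: x ahead of the robot, y to its left, z up, the work surface at z = 0. Lengths are in m, angles in rad, forces in N, time in s.
With the tool pointing down it reaches from about 0.4 to 0.85 m from the base axis. Payload 10.4 kg.
Tool frame: the origin (TCP) lies midway between the tips of the shut fingers; the grasp point (between the pads) lies 19 mm behind it; z points along the fingers, y is the line along which they close (so a half turn about z gives the same grasp; the last joint's range is limited). The gripper opens to 87 mm and grips with 3 to 60 N. Pads are 19 mm wide; open, the fingers measure 117 mm over their backs; the gripper's body (75 mm by 190 mm) begins 51 mm behind the grasp point.
Start: joints at [-1.322, 0.332, -0.065, 1.46, 0.022, 1.35, -0.088], TCP at [0.168, 0.602, 0.189] pointing down, gripper open.
Joint ranges: [-2.6, 2.6], [-0.5, 2.12], [-1.47, 1.34], [0.16, 2.42], [-1.27, 4.41], [0.06, 2.06], [-2.6, 2.6]. Speed limits (rad/s): [2.22, 2.22, 2.79, 2.79, 3.14, 3.14, 3.14].

## Interface

Orientations are given as a unit quaternion [x, y, z, w].
In Python, from bench import r gives the robot as it stands.
- The arm moves only by the tool arm_command, never from a script. Its arguments are lists of equal length, an entry for each row: "xyz": the shift along the world's x, y, z in m, a list of three; "rot": the turn, a rotation vector about the world's x, y, z in rad, a list of three. In form: {"xyz": [[tx, ty, tz], ...], "rot": [[ax, ay, az], ...]}. A call has 1 to 20 rows; each row is the pose to reach, as a shift and turn from the pose commanded when the call began; what a row does not reach only later rows make up. A row lasts 1/12 s, in which the tool goes at most 41.7 mm and 7.16 degrees, less where a joint would pass 70% of its speed; a pose out of reach is approached as far as the arm can. A call with a gripper value outside its range is refused whole. "grip" is the opening, from 0 (shut) to 1 (fully open), set as the call begins (left out, the last holds). The fingers move at their own pace and stop on an object; "squeeze" is the grip in N (left out, the last holds). Time passes only in rows, so rows that repeat a pose let the fingers close. It gives the time, the measured TCP pose, the force, the opening and the grip force at its end, in the units of the state.
- r.read_state(): the state, without advancing time (a new reading comes with each control period).
- r.camera(name): name is "scene" or "side" or "wrist"; returns the picture (384x512x3 uint8, red, green, blue); there is no depth.
- r.camera_model(name): a dict with "fx", "fy", "cx", "cy" (pixels), "T" (4x4, takes a point from camera to world coordinates). Camera axes: x right, y up, looking along -z (the intrinsics and any distortion apply to the point x, -y, -z); pixel columns grow to the right and rows downward; lengths in m; the calibration is good to about 2 mm. The wrist camera is an equidistant fisheye: a pixel r from the principal point sees the ray r / f radians off the axis. A picture is of the moment at which its call begins: read the wrist's pose just before it. camera_model takes no time and is no camera call; for the wrist camera it gives the pose at the moment of the call.
- r.close_job(): hands the job in; it is judged then, once.
Trained networks look in the newest picture that a camera, given by its name, has taken for a name from the list of things; names that differ only in an ending like _2 or _b are one class to them, and where a whole thing is asked for, a point or a joint stands for the part that bears it (a point fixed in the world has none). Each returns a list of dicts, best first, with "conf" (0 to 1); they miss things now and then, are a little off and sometimes report something else, mostly with a low value. They report only what shows in the picture. A call takes as long as a camera call.
- r.look_for(label, camera): "at" ([x, y, z] in m, in the coordinates of the camera as it stood for that picture, good to about 4 mm: the middle of the surface that is visible of it).
- r.spot_point(label, camera): "at" ([x, y, z] in m, in the coordinates of the camera as it stood for that picture, good to about 4 mm: a listed point, or the origin of a listed thing).
The state is a dict: "time": time; "joint_positions": joint angles; "joint_vel": joint speeds; "joint_torque": joint torques, N m; "ee_pos": TCP position; "eef_rot": TCP orientation; "ft_force": force on the tool from outside, world axes, zero at the start; "torque": the same for the moment, N m; "width": finger opening in m; "grip_force": force on a finger pad.
Only numpy, scipy, OpenCV 4.12 (cv2) and the standard library are available. Lean on these libraries where they do the work, as an engineer would, in place of code of your own. Each camera call takes 0.05 s, during which the arm holds its last target. There are 200 camera calls.

## Working session

There is one attempt and no reset: what is moved stays moved. The work goes in short steps, Python scripts to look and compute and a tool call to move; the robot and the scene stay as the last step left them, time stands still between calls to the robot, and variables do not carry over. Pictures are saved under pics/ and viewed, at most 12 in all, crops included, and the job is handed in when it is done.

Besides the shell and the picture viewer there is one more tool, called after "Request:" as name(argument=value, ...) on one line, values as JSON. arm_command: Moves the arm, as the interface text tells. Its arguments: {"type":"object","properties":{"xyz":{"type":"array"},"rot":{"type":"array"},"grip":{"type":"number"},"squeeze":{"type":"number"}},"required":["xyz","rot"]}

```bash
mkdir -p pics; ls; cat > h.py <<'E'
import numpy as np, cv2
from bench import r
from scipy.spatial.transform import Rotation as R
def snap(c,f=None):
    T=np.array(r.camera_model(c)["T"]); im=r.camera(c)
    if f: cv2.imwrite("pics/"+f,im[:,:,::-1])
    return T,im
def W(T,a): return T[:3,:3]@np.array(a)+T[:3,3]
def find(c,T,l,fn="spot_point"):
    return [(np.round(W(T,d["at"]),4),round(d["conf"],2)) for d in getattr(r,fn)(l,c)[:2]]
E
python3 - <<'E'
from h import *
ims=[]
for c in("scene","side","wrist"):
    T,im=snap(c); ims.append(im)
    for l in("jig","seam_face","jig_place","mate","mate_top","seam_far","seam_near","stop_face","stop_knob","easel","other","tape","tin"):
        print(c,l,find(c,T,l))
cv2.imwrite("pics/a.png",cv2.resize(np.hstack(ims[:2]),(800,300))[:,:,::-1])
cv2.imwrite("pics/w.png",ims[2][:,:,::-1])
print({k:np.round(v,3) if not isinstance(v,str) else v for k,v in r.read_state().items()})
E
```

```text
pics
scene jig [(array([ 0.5491, -0.2157, -0.0015]), 0.61)]
scene seam_face [(array([ 0.5932, -0.1388,  0.0196]), 0.85)]
scene jig_place [(array([ 0.5931, -0.1703,  0.0158]), 0.55), (array([0.4854, 0.2282, 0.0052]), 0.48)]
scene mate [(array([0.5544, 0.2292, 0.0753]), 0.65)]
scene mate_top [(array([0.5515, 0.2127, 0.0956]), 0.97), (array([0.5314, 0.1892, 0.044 ]), 0.2)]
scene seam_far [(array([0.5226, 0.2642, 0.1086]), 0.65)]
scene seam_near [(array([0.5299, 0.1884, 0.0433]), 0.59), (array([ 0.5472, -0.2151, -0.0038]), 0.48)]
scene stop_face [(array([ 0.6075, -0.2981,  0.027 ]), 0.63), (array([ 7.337e-01, -2.730e-02, -3.000e-04]), 0.35)]
scene stop_knob [(array([ 0.606 , -0.34  ,  0.0615]), 0.65)]
scene easel [(array([0.4858, 0.2291, 0.0054]), 0.79)]
scene other [(array([0.414 , 0.2232, 0.0757]), 0.66)]
scene tape [(array([ 0.7349, -0.0268, -0.0018]), 0.91), (array([ 0.608 , -0.2984,  0.028 ]), 0.6)]
scene tin [(array([ 0.7564,  0.1434, -0.0023]), 0.87)]
side jig [(array([ 0.5939, -0.1686,  0.0179]), 0.22)]
side seam_face [(array([ 0.5911, -0.1359,  0.0192]), 0.62)]
side jig_place [(
[... 756 characters left out ...]
 []
wrist mate_top []
wrist seam_far []
wrist seam_near []
wrist stop_face []
wrist stop_knob []
wrist easel []
wrist other []
wrist tape []
wrist tin []
{'time': np.float64(2.1), 'joint_positions': array([-1.322,  0.332, -0.065,  1.46 ,  0.022,  1.35 , -0.089]), 'joint_vel': array([-0.   , -0.001, -0.   ,  0.001, -0.   , -0.001,  0.   ]), 'joint_torque': array([ 0.0000e+00, -6.2304e+01,  2.4000e-02, -3.9011e+01, -6.1000e-02,
        3.2000e-02,  0.0000e+00]), 'ee_pos': array([0.168, 0.602, 0.189]), 'eef_rot': array([ 0.135,  0.991,  0.   , -0.   ]), 'ft_force': array([ 0.961, -0.512, -0.323]), 'torque': array([0.012, 0.044, 0.007]), 'grip_force': np.float64(0.0), 'width': np.float64(0.087)}
```

View pics/a.png

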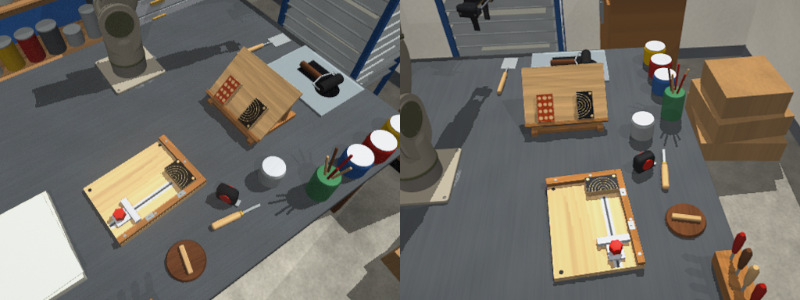

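```bash
cat >> h.py <<'E'
Rr=R.from_rotvec
def target(yaw_y,tilt=0.0):
    # tool y at world angle yaw_y; z down, tilted by 'tilt' about world x (+ -> points to +y)
    y=np.array([np.cos(yaw_y),np.sin(yaw_y),0]); z=np.array([0,0,-1.])
    return R.from_matrix(np.c_[np.cross(y,z),y,z])
def easel_rot(psi):
    u=np.array([np.cos(psi),np.sin(psi),0]) # uphill horizontal
    a=np.radians(40); z=u*np.sin(a)-np.array([0,0,np.cos(a)])
    y=np.array([np.sin(psi),-np.cos(psi),0])
    return R.from_matrix(np.c_[np.cross(y,z),y,z]),z
def go(p,q):
    s=r.read_state(); q0=R.from_quat(s["eef_rot"])
    return np.round(np.array(p)-s["ee_pos"],4),np.round((q*q0.inv()).as_rotvec(),4)
E
python3 - <<'E'
from h import *
q,z=easel_rot(1.60)
o=np.array([.5565,.228,.0742])
for d in(.004,.13): print(o-z*d,go(o-z*d,q))
E
```

```text
[0.55657508 0.22542995 0.07726418] (array([ 0.3888, -0.3767, -0.1116]), array([ 0.587 ,  0.4596, -1.2149]))
[0.55893998 0.14447324 0.17378578] (array([ 0.3912, -0.4576, -0.0151]), array([ 0.587 ,  0.4596, -1.2149]))
```

Picture a: in the left half (scene), the ring block is at px (252,112), the red block at (228,90), the neighbour at (180,175) and the knob at (120,213). This matches what the networks reported.

Request:
arm_command(xyz=[[0.02,-0.02,0.03],[0.05,-0.05,0.06],[0.08,-0.08,0.09],[0.11,-0.11,0.11],[0.14,-0.14,0.12],[0.17,-0.17,0.12],[0.2,-0.2,0.12],[0.23,-0.23,0.12],[0.26,-0.27,0.12],[0.29,-0.31,0.12],[0.32,-0.36,0.11],[0.35,-0.4,0.09],[0.37,-0.43,0.07],[0.39,-0.457,0.04],[0.391,-0.457,0.01],[0.391,-0.457,-0.015],[0.391,-0.457,-0.015],[0.391,-0.457,-0.015]], rot=[[0,0,-0.1],[0.05,0.04,-0.2],[0.1,0.08,-0.3],[0.15,0.12,-0.38],[0.2,0.16,-0.46],[0.25,0.2,-0.54],[0.3,0.24,-0.63],[0.35,0.27,-0.72],[0.4,0.31,-0.82],[0.45,0.35,-0.92],[0.49,0.39,-1.02],[0.54,0.42,-1.12],[0.587,0.46,-1.215],[0.587,0.46,-1.215],[0.587,0.46,-1.215],[0.587,0.46,-1.215],[0.587,0.46,-1.215],[0.587,0.46,-1.215]], grip=1)

```text
time: 3.6
ee_pos: [0.5579, 0.1422, 0.1681]
eef_rot: [0.657, 0.672, 0.235, -0.246]
ft_force: [-0.7, -0.1, -0.7]
width: 0.0872
grip_force: 0.0
```

```bash
python3 - <<'E'
from h import *
T,im=snap("wrist","w2.png")
for l in("mate","mate_top","seam_far","seam_near","other"): print(l,find("wrist",T,l))
s=r.read_state(); print(s["time"],s["ee_pos"],s["ft_force"],np.round(s["joint_positions"],2))
q,z=easel_rot(1.60)
o=np.array([.5565,.228,.0742])
for d in(.004,.13): print(go(o-z*d,q))
E
```

```text
mate [(array([0.5542, 0.2305, 0.0715]), 0.92)]
mate_top [(array([0.5554, 0.2177, 0.0884]), 0.97)]
seam_far [(array([0.5256, 0.2652, 0.1069]), 0.65)]
seam_near [(array([0.53  , 0.1884, 0.0419]), 0.67)]
other [(array([0.416 , 0.2289, 0.0744]), 0.67)]
3.9 [0.55905799 0.1461869  0.17602473] [-0.05336707 -0.0360225   0.30109907] [-0.43  0.34  0.64  1.75 -0.89  1.41  0.52]
(array([-0.0025,  0.0792, -0.0988]), array([-0.0013,  0.0026, -0.0016]))
(array([-0.0001, -0.0017, -0.0022]), array([-0.0013,  0.0026, -0.0016]))
```

View pics/w2.png

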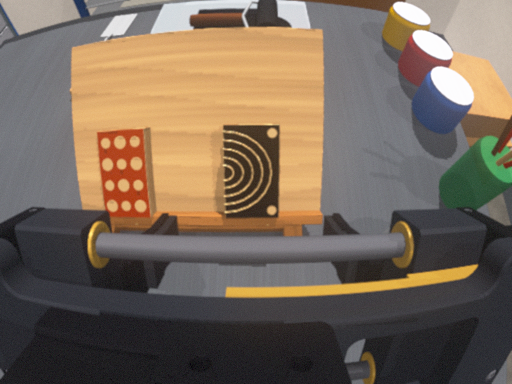

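Picture w2: the ring block spans columns 223–281 and rows 125–218, square to the gripper and centred between the fingers, which are at about columns 170 and 345.

Request:
arm_command(xyz=[[-0.001,0.02,-0.025],[-0.002,0.04,-0.05],[-0.003,0.058,-0.072],[-0.003,0.068,-0.085],[-0.003,0.074,-0.092],[-0.003,0.077,-0.096],[-0.003,0.077,-0.096],[-0.003,0.077,-0.096]], rot=[[0,0,0],[0,0,0],[0,0,0],[0,0,0],[0,0,0],[0,0,0],[0,0,0],[0,0,0]])

```text
time: 4.57
ee_pos: [0.5567, 0.2212, 0.079]
eef_rot: [0.655, 0.674, 0.239, -0.245]
ft_force: [0.9, -0.2, 0.6]
width: 0.0873
grip_force: 0.0
```

Request:
arm_command(xyz=[[0,0,0],[0,0,0],[0,0,0],[0,0,0],[0,0,0],[0,0,0]], rot=[[0,0,0],[0,0,0],[0,0,0],[0,0,0],[0,0,0],[0,0,0]], grip=0.5, squeeze=25)

```text
time: 5.07
ee_pos: [0.5558, 0.222, 0.078]
eef_rot: [0.655, 0.674, 0.238, -0.245]
ft_force: [-0.0, 0.5, -0.1]
width: 0.0549
grip_force: 0.0
```

Request:
arm_command(xyz=[[0,0,0],[0,0,0],[0,0,0]], rot=[[0,0,0],[0,0,0],[0,0,0]])

```text
time: 5.32
ee_pos: [0.5557, 0.2221, 0.0778]
eef_rot: [0.655, 0.674, 0.238, -0.246]
ft_force: [0.6, -0.7, -1.2]
width: 0.0444
grip_force: 0.0
```

```bash
python3 - <<'E'
from h import *
T,im=snap("scene"); T,im2=snap("wrist")
cv2.imwrite("pics/b.png",np.hstack([cv2.resize(im[40:200,240:420],(400,356)),im2[28:,100:500]])[:,:,::-1])
s=r.read_state();print(s["width"],s["grip_force"])
E
```

```text
0.04357133147877925 0.0
```

View pics/b.png

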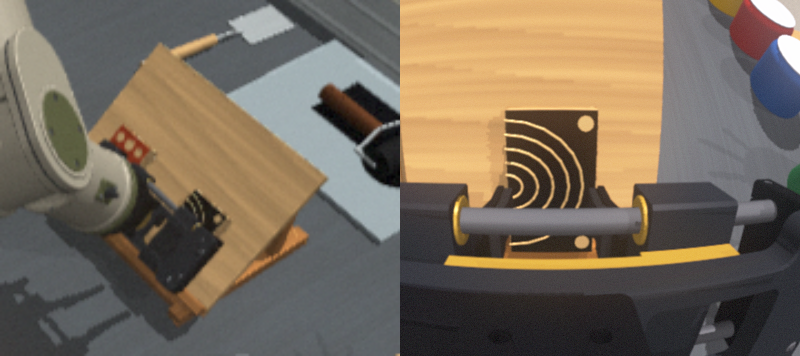

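Picture b: in the wrist crop, the block's top face spans columns 506–597 and rows 110–250. The fingers line up with its edges, but the opening is down to 44 mm with no force, so they may be above the block. I'll solve the face pose from its corners.

```bash
cat >> h.py <<'E'
def proj(c,T,P):
    m=r.camera_model(c); p=(np.atleast_2d(P)-T[:3,3])@T[:3,:3]; p=p*[1,-1,-1]
    if c=="wrist":
        rr=np.hypot(p[:,0],p[:,1]); th=np.arctan2(rr,p[:,2]); u=p[:,:2]/rr[:,None]*th[:,None]
    else: u=p[:,:2]/p[:,2:]
    return np.c_[m["fx"]*u[:,0]+m["cx"],m["fy"]*u[:,1]+m["cy"]]
def rays(c,px):
    m=r.camera_model(c); u=(np.array(px,float)-[m["cx"],m["cy"]])/[m["fx"],m["fy"]]
    if c=="wrist": t=np.linalg.norm(u,axis=1); u=u*(np.tan(t)/t)[:,None]
    return u
def pnp(c,T,px,obj):
    ok,rv,tv=cv2.solvePnP(np.array(obj,float),rays(c,px),np.eye(3),None,flags=cv2.SOLVEPNP_ITERATIVE)
    F=np.diag([1,-1,-1]); M=T[:3,:3]@F
    return M@cv2.Rodrigues(rv)[0], M@tv[:,0]+T[:3,3]
E
python3 - <<'E'
from h import *
T=np.array(r.camera_model("wrist")["T"]); s=r.read_state()
print(r.camera_model("wrist")["fx"],r.camera_model("wrist")["cx"],r.camera_model("wrist")["cy"],T[:3,3])
obj=[[.05,.029,0],[.05,-.029,0],[-.05,-.029,0],[-.05,.029,0]]
Rm,t=pnp("wrist",T,[[206,138],[297,138],[297,278],[206,278]],obj); print("top face",np.round(Rm,3),t)
q=R.from_quat(s["eef_rot"]).as_matrix()
for d in(0,.019,.04):
  print(d,proj("wrist",T,[s["ee_pos"]-q[:,2]*d+k*s["width"]/2*q[:,1] for k in(-1,1)]).round())
q,z=easel_rot(1.60);u=np.array([np.cos(1.6)*.766,np.sin(1.6)*.766,.643]);y=np.array([-np.sin(1.6),np.cos(1.6),0])
o=np.array([.5555,.228,.0742])-z*.023
print(proj("wrist",T,[o+a*u+b*y for a,b,_ in obj]).round())
E
```

```text
297.3186396354542 250.2171102571677 188.16189259966058 [0.55820527 0.14791361 0.27146467]
top face [[-0.025 -1.     0.013]
 [ 0.799 -0.028 -0.6  ]
 [ 0.6   -0.004  0.8  ]] [0.55708954 0.21749415 0.08833815]
0 [[219. 212.]
 [281. 212.]]
0.019 [[216. 222.]
 [284. 222.]]
0.04 [[212. 235.]
 [288. 235.]]
[[202. 139.]
 [297. 139.]
 [290. 283.]
 [209. 283.]]
```

```bash
python3 - <<'E'
from h import *
T,im=snap("side"); T2,im2=snap("scene")
s=r.read_state(); p=proj("side",T,[s["ee_pos"]])[0].astype(int); p2=proj("scene",T2,[s["ee_pos"]])[0].astype(int); print(p,p2)
f=lambda im,p:cv2.resize(im[p[1]-50:p[1]+50,p[0]-60:p[0]+60],(400,333),interpolation=cv2.INTER_CUBIC)
cv2.imwrite("pics/c.png",np.hstack([f(im,p),f(im2,p2)])[:,:,::-1])
E
```

```text
[236 136] [323 147]
```

View pics/c.png

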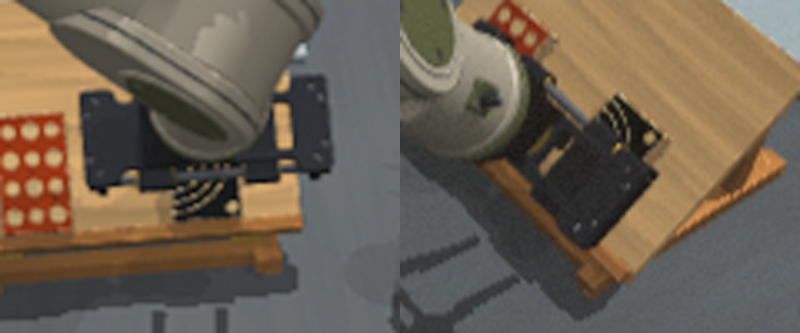

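Picture c: the block is still in place below the gripper, centred at about (207,192) in the left crop, and the fingers are hidden. I'll open and go deeper along the tool axis.

Request:
arm_command(xyz=[[0,0,0],[0,0,0],[0,0,0],[0,0,0],[0,0,0],[0,0,0],[0.0005,0.001,-0.0015],[0.0005,0.0025,-0.003],[0.0005,0.0035,-0.0045],[0.0005,0.0045,-0.0055],[0.0005,0.0045,-0.0055]], rot=[[0,0,0],[0,0,0],[0,0,0],[0,0,0],[0,0,0],[0,0,0],[0,0,0],[0,0,0],[0,0,0],[0,0,0],[0,0,0]], grip=0.95)

```text
time: 6.43
ee_pos: [0.556, 0.2269, 0.072]
eef_rot: [0.655, 0.674, 0.238, -0.246]
ft_force: [-0.1, -0.2, -0.3]
width: 0.0823
grip_force: 0.0
```

Request:
arm_command(xyz=[[0,0,0],[0,0,0],[0,0,0],[0,0,0],[0,0,0],[0,0,0],[0,0,0]], rot=[[0,0,0],[0,0,0],[0,0,0],[0,0,0],[0,0,0],[0,0,0],[0,0,0]], grip=0.55, squeeze=20)

```text
time: 7.02
ee_pos: [0.5563, 0.2265, 0.0724]
eef_rot: [0.655, 0.674, 0.238, -0.246]
ft_force: [0.1, -0.1, -0.4]
width: 0.0495
grip_force: 0.0
```

Request:
arm_command(xyz=[[0,0,0],[0,0,0],[0,0,0],[0,0,0],[0,0,0],[0,0,0],[0,0.001,-0.0015],[0,0.0025,-0.003],[0,0.0035,-0.0045],[0,0.0045,-0.0055],[0,0.0045,-0.0055]], rot=[[0,0,0],[0,0,0],[0,0,0],[0,0,0],[0,0,0],[0,0,0],[0,0,0],[0,0,0],[0,0,0],[0,0,0],[0,0,0]], grip=0.95)

```text
time: 7.93
ee_pos: [0.5559, 0.2315, 0.0665]
eef_rot: [0.655, 0.674, 0.238, -0.246]
ft_force: [0.0, -0.3, 0.3]
width: 0.0828
grip_force: 0.0
```

Request:
arm_command(xyz=[[0,0.001,-0.0015],[0,0.0025,-0.003],[0,0.0035,-0.0045],[0,0.0035,-0.0045]], rot=[[0,0,0],[0,0,0],[0,0,0],[0,0,0]])

```text
time: 8.27
ee_pos: [0.556, 0.2349, 0.062]
eef_rot: [0.655, 0.674, 0.238, -0.246]
ft_force: [0.3, 0.7, -0.0]
width: 0.0825
grip_force: 0.0
```

Request:
arm_command(xyz=[[0,0,0],[0,0,0],[0,0,0],[0,0,0],[0,0,0],[0,0,0],[0,0,0]], rot=[[0,0,0],[0,0,0],[0,0,0],[0,0,0],[0,0,0],[0,0,0],[0,0,0]], grip=0.6, squeeze=20)

```text
time: 8.85
ee_pos: [0.5563, 0.2345, 0.0624]
eef_rot: [0.655, 0.674, 0.238, -0.245]
ft_force: [-0.3, 0.3, 1.1]
width: 0.0561
grip_force: 20.0
```

```bash
python3 - <<'E'
from h import *
T,im=snap("wrist"); cv2.imwrite("pics/d.png",cv2.resize(im[80:340,80:420],(800,612)[:2] if 0 else (780,596))[:,:,::-1])
s=r.read_state();q=R.from_quat(s["eef_rot"]).as_matrix();print(s["width"],s["grip_force"],s["ee_pos"],q.round(3))
print(T.round(4)); print(((T[:3,3]-s["ee_pos"])@q).round(4))
E
```

```text
0.05617049775169585 20.000065863132477 [0.55634518 0.2345172  0.06243752] [[-0.022  1.    -0.019]
 [ 0.766  0.029  0.643]
 [ 0.643 -0.    -0.766]]
[[ 9.996e-01 -2.680e-02  1.220e-02  5.587e-01]
 [ 2.940e-02  9.014e-01 -4.320e-01  1.604e-01]
 [ 6.000e-04  4.322e-01  9.018e-01  2.560e-01]
 [ 0.000e+00  0.000e+00  0.000e+00  1.000e+00]]
[ 0.0676  0.0002 -0.196 ]
```

View pics/d.png

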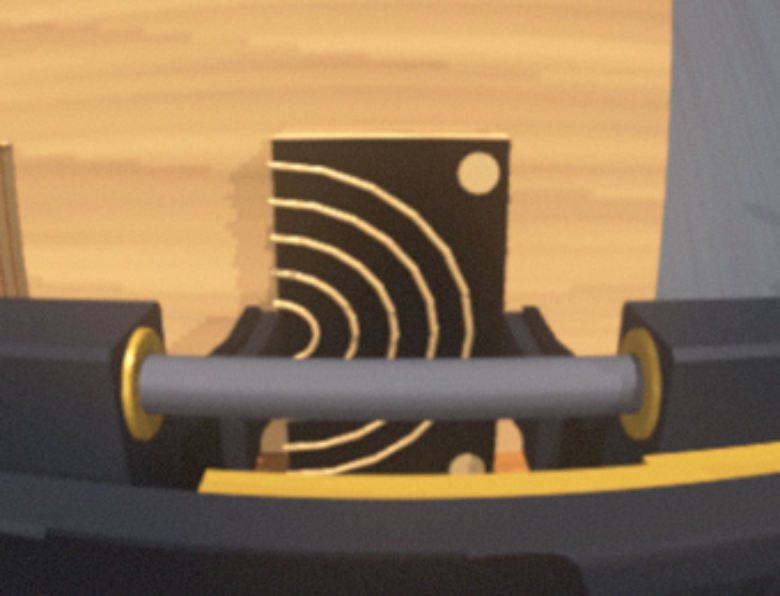

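Picture d: the block, seen at columns 272–508, lies squarely between the pads and is gripped at 20 N. The earlier misses mean the overlap is shallow, so I'll reopen and re-grip deeper.

Request:
arm_command(xyz=[[0,0,0],[0,0,0],[0,0,0],[0,0,0],[0,0.001,-0.0015],[0,0.0025,-0.003],[0,0.0038,-0.0045],[0,0.0051,-0.006],[0,0.0051,-0.006]], rot=[[0,0,0],[0,0,0],[0,0,0],[0,0,0],[0,0,0],[0,0,0],[0,0,0],[0,0,0],[0,0,0]], grip=0.85)

```text
time: 9.65
ee_pos: [0.556, 0.2401, 0.056]
eef_rot: [0.655, 0.674, 0.238, -0.246]
ft_force: [-0.4, 0.5, -0.4]
width: 0.0738
grip_force: 0.0
```

Request:
arm_command(xyz=[[0,0,0],[0,0,0],[0,0,0],[0,0,0],[0,0,0],[0,0,0]], rot=[[0,0,0],[0,0,0],[0,0,0],[0,0,0],[0,0,0],[0,0,0]], grip=0.5, squeeze=25)

```text
time: 10.15
ee_pos: [0.5563, 0.2397, 0.0565]
eef_rot: [0.655, 0.674, 0.238, -0.245]
ft_force: [0.1, -0.8, 0.4]
width: 0.0575
grip_force: 25.0
```

Request:
arm_command(xyz=[[0,-0.006,0.008],[0,-0.015,0.02],[0,-0.03,0.04],[0,-0.05,0.065],[0,-0.07,0.09],[0,-0.09,0.115],[0,-0.1,0.13],[0,-0.1,0.13]], rot=[[0,0,0],[0,0,0],[0,0,0],[0,0,0],[0,0,0],[0,0,0],[0,0,0],[0,0,0]])

```text
time: 10.82
ee_pos: [0.5585, 0.1351, 0.191]
eef_rot: [0.656, 0.673, 0.241, -0.242]
ft_force: [0.3, -0.6, -0.4]
width: 0.0576
grip_force: 25.0
```

```bash
python3 - <<'E'
from h import *
from scipy.optimize import least_squares
# jig edges/points: refine with repeats
acc={}
for c in("scene","side"):
    for k in range(2):
        T,im=snap(c)
        for l in("jig","seam_face","jig_place","stop_knob","stop_face","mate","mate_top"):
            for p,cf in find(c,T,l)[:1]:
                print(c,l,p,cf); acc.setdefault(l,[]).append(p)
    cv2.imwrite(f"pics/{c}3.png",im[:,:,::-1])
s=r.read_state();q=R.from_quat(s["eef_rot"]).as_matrix();print(s["time"],s["width"],s["grip_force"],s["ee_pos"])
im=cv2.imread("pics/side3.png")[190:384,170:330]
cv2.imwrite("pics/e.png",cv2.resize(im,None,fx=3,fy=3,interpolation=cv2.INTER_CUBIC))
E
```

```text
scene jig [ 0.5492 -0.2147 -0.0029] 0.74
scene seam_face [ 0.5926 -0.1413  0.018 ] 0.81
scene jig_place [ 0.5962 -0.1705  0.0161] 0.7
scene stop_knob [ 0.6062 -0.3395  0.0636] 0.66
scene stop_face [ 0.6091 -0.2972  0.0292] 0.82
scene mate [0.5573 0.1272 0.2106] 0.56
scene mate_top [0.558  0.1094 0.227 ] 0.81
scene jig [ 0.5487 -0.2142 -0.0019] 0.69
scene seam_face [ 0.5928 -0.1409  0.0216] 0.73
scene jig_place [ 0.5945 -0.1709  0.0138] 0.79
scene stop_knob [ 0.6045 -0.3412  0.0664] 0.62
scene stop_face [ 0.6068 -0.297   0.0266] 0.67
scene mate [ 0.6059 -0.341   0.0614] 0.69
scene mate_top [0.5555 0.1158 0.2225] 0.92
side jig [ 0.5508 -0.213  -0.0014] 0.55
side seam_face [ 0.5945 -0.1381  0.0192] 0.81
side jig_place [ 0.5955 -0.1673  0.0173] 0.84
side stop_knob [ 0.6097 -0.3346  0.0571] 0.68
side stop_face [ 0.607  -0.2935  0.0285] 0.73
side mate [0.5589 0.1313 0.2041] 0.86
side mate_top [0.5551 0.1156 0.221 ] 0.74
side jig [ 0.5503 -0.215  -0.0012] 0.58
side seam_face [ 0.5893 -0.1369  0.0201] 0.7
side jig_place [ 0.5917 -0.1676  0.0189] 0.57
side stop_knob [ 0.6112 -0.3355  0.0571] 0.78
side stop_face [ 0.6093 -0.2965  0.0286] 0.75
side mate [0.559  0.1274 0.2046] 0.55
side mate_top [0.5529 0.1171 0.2206] 0.56
12.4167 0.05747241252464106 24.99935209751129 [0.5562777  0.13968285 0.1863861 ]
```

View pics/e.png

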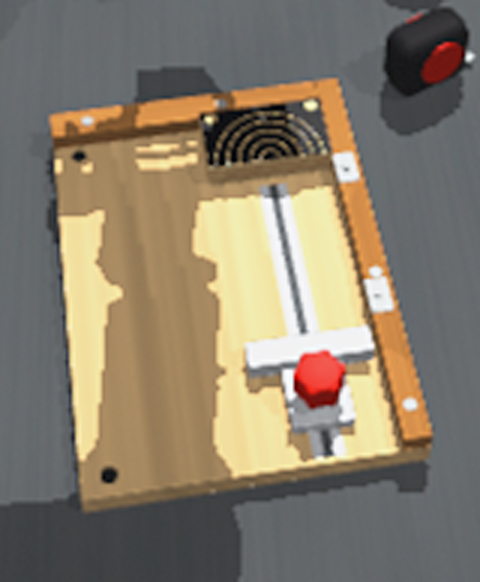

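Picture e: the jig is upright in view. The neighbour's top corners are at (200,112), (205,167) and (330,157), the baseboard's near-left corner at (83,501), and the fence's outer corners at (50,115), (335,80) and (432,437). The lane is free and the knob is at (320,380).

```bash
cat > fit.py <<'E'
from h import *
from scipy.optimize import least_squares
T=np.array(r.camera_model("side")["T"])
J=np.array([[0,130,41],[0,72,41],[100,72,41],[-120,-175,18],[-120,155,34],[120,155,34],[120,-175,34]])/1e3
px=np.array([[200,112],[205,167],[330,157],[83,501],[50,115],[335,80],[432,437]])/3+[170,190]
N={"jig":[[.5491,-.2157],[.549,-.2145],[.5505,-.214]],"seam":[[.593,-.1388],[.5911,-.1359],[.5927,-.1411],[.592,-.1375]],"place":[[.5931,-.1703],[.5939,-.1663],[.5953,-.1707],[.5936,-.1675]]}
L={"jig":(0,0),"seam":(.05,.072),"place":(.05,.043)}
def w(v,P): c,s=np.cos(v[2]),np.sin(v[2]); P=np.atleast_2d(P); return np.c_[v[0]+c*P[:,0]-s*P[:,1],v[1]+s*P[:,0]+c*P[:,1],P[:,2]]
def res(v,a=1,b=1):
    e=a*(proj("side",T,w(v,J))-px)/1.0
    n=[b*(w(v,[*L[k],0])[0,:2]-np.mean(N[k],0))/.002 for k in L]
    return np.r_[e.ravel(),np.ravel(n)]
if __name__=="__main__":
  for a,b in((1,1),(1,0),(0,1)):
    s=least_squares(res,[.55,-.215,.1],args=(a,b),loss="soft_l1"); print(a,b,s.x.round(4)); 
    if b<=a:print(res(s.x)[:14].reshape(-1,2).round(1).tolist())
  s=r.read_state();q=R.from_quat(s["eef_rot"]).as_matrix()
  for p in([.556,.129,.2045],[.558,.1295,.204]): print("mate in tool",((np.array(p)-s["ee_pos"])@q).round(4))
  for p in([.5553,.1157,.2213],): print("top in tool",((np.array(p)-s["ee_pos"])@q).round(4))
E
python3 fit.py
```

```text
1 1 [ 0.5492 -0.2155  0.085 ]
[[-1.0, 0.3], [0.5, 0.5], [0.6, -1.7], [-1.0, 0.2], [-0.6, -0.2], [0.2, -0.8], [0.0, -0.4]]
1 0 [ 0.5496 -0.216   0.0839]
[[-0.8, 0.5], [0.7, 0.7], [0.8, -1.5], [-0.9, 0.4], [-0.4, -0.1], [0.4, -0.7], [0.2, -0.2]]
0 1 [ 0.549  -0.2152  0.0935]
mate in tool [ 0.0035 -0.0006 -0.0207]
mate in tool [ 0.0035  0.0014 -0.0201]
top in tool [ 0.0041 -0.0017 -0.0421]
```

```bash
cat >> h.py <<'E'
JIG=np.array([.5493,-.2157,.085])
def jw(x,y,z): c,s=np.cos(JIG[2]),np.sin(JIG[2]); return np.array([JIG[0]+c*x-s*y,JIG[1]+s*x+c*y,z])
E
python3 - <<'E'
from h import *
q=target(JIG[2]-np.pi/2)
p=jw(.0435,.016,.05); print(p); print(go(p,q)); s=r.read_state(); print(s["ft_force"])
E
```

```text
[ 0.59128459 -0.19606472  0.05      ]
(array([ 0.035 , -0.3357, -0.1364]), array([-0.5728,  0.5104, -1.4478]))
[-0.09456927  0.29524281 -0.83512964]
```

Request:
arm_command(xyz=[[0,-0.015,0.01],[0.002,-0.035,0.02],[0.004,-0.055,0.02],[0.007,-0.08,0.02],[0.01,-0.105,0.02],[0.012,-0.13,0.02],[0.015,-0.155,0.02],[0.017,-0.18,0.02],[0.02,-0.205,0.02],[0.023,-0.23,0.015],[0.025,-0.255,0],[0.028,-0.28,-0.02],[0.03,-0.3,-0.04],[0.032,-0.315,-0.06],[0.034,-0.325,-0.08],[0.035,-0.333,-0.1],[0.035,-0.336,-0.12],[0.035,-0.336,-0.136],[0.035,-0.336,-0.136],[0.035,-0.336,-0.136]], rot=[[-0.036,0.032,-0.09],[-0.072,0.064,-0.181],[-0.107,0.096,-0.271],[-0.143,0.128,-0.362],[-0.179,0.16,-0.452],[-0.215,0.191,-0.543],[-0.251,0.223,-0.633],[-0.286,0.255,-0.724],[-0.322,0.287,-0.814],[-0.358,0.319,-0.905],[-0.394,0.351,-0.995],[-0.43,0.383,-1.086],[-0.465,0.415,-1.176],[-0.501,0.447,-1.267],[-0.537,0.479,-1.357],[-0.573,0.51,-1.448],[-0.573,0.51,-1.448],[-0.573,0.51,-1.448],[-0.573,0.51,-1.448],[-0.573,0.51,-1.448]])

```text
time: 14.08
ee_pos: [0.5908, -0.1961, 0.0501]
eef_rot: [0.999, 0.042, -0.001, 0.0]
ft_force: [0.0, -0.9, -0.8]
width: 0.0576
grip_force: 25.0
```

```bash
python3 - <<'E'
from h import *
q=target(JIG[2]-np.pi/2)
T,im=snap("side"); 
for l in("mate","seam_far","seam_near","jig_place"): print(l,find("side",T,l))
T,im2=snap("scene")
for l in("mate","seam_far","seam_near"): print(l,find("scene",T,l))
cv2.imwrite("pics/f.png",np.hstack([cv2.resize(im[170:350,160:340],(400,400)),cv2.resize(im2[160:330,90:260],(400,400))])[:,:,::-1])
p=jw(.0435,.016,.0); print(go(p,q)); s=r.read_state(); print(s["time"],s["ee_pos"],s["ft_force"],s["width"],s["grip_force"])
E
```

```text
mate [(array([ 0.5984, -0.1961,  0.0682]), 0.49)]
seam_far []
seam_near [(array([ 0.5435, -0.1701,  0.0727]), 0.65)]
jig_place [(array([ 0.5937, -0.1681,  0.0176]), 0.86)]
mate [(array([ 0.6086, -0.3416,  0.0587]), 0.64), (array([ 0.594 , -0.1965,  0.0716]), 0.61)]
seam_far [(array([ 0.6381, -0.1651,  0.0733]), 0.9)]
seam_near [(array([ 0.5468, -0.175 ,  0.0744]), 0.97)]
(array([-0.0002,  0.0002, -0.0508]), array([ 0.0002,  0.0008, -0.0001]))
14.5333 [ 0.59147937 -0.19626427  0.05080403] [ 0.3745813  -0.48708695 -0.78706266] 0.05748530608512267 24.99950408935547
```

View pics/f.png

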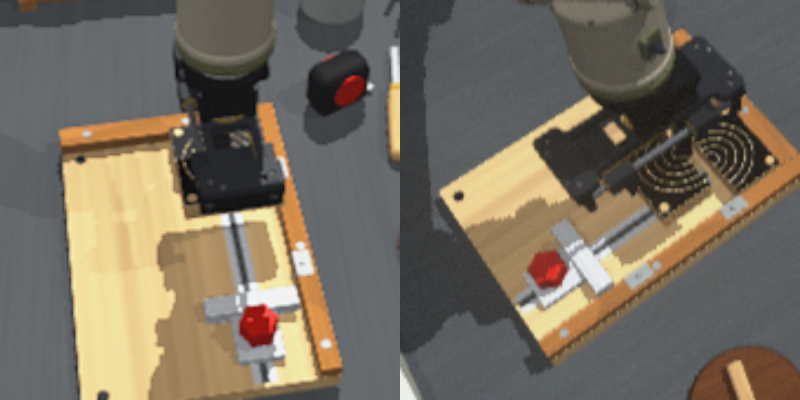

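Picture f: the block hangs level over the lane. In the right view its rings are next to the neighbour's, at about (680,165), and the stop is clear of it. Lowering now.

Request:
arm_command(xyz=[[0,0,-0.015],[0,0,-0.03],[0,0,-0.04],[0,0,-0.045],[0,0,-0.048],[0,0,-0.05],[0,0,-0.05]], rot=[[0,0,0],[0,0,0],[0,0,0],[0,0,0],[0,0,0],[0,0,0],[0,0,0]])

```text
time: 15.12
ee_pos: [0.5912, -0.1965, 0.0001]
eef_rot: [0.999, 0.042, -0.0, 0.0]
ft_force: [0.3, -1.1, -0.4]
width: 0.0579
grip_force: 25.0
```

Request:
arm_command(xyz=[[0,0,-0.001],[0,0,-0.002],[0,0,-0.002]], rot=[[0,0,0],[0,0,0],[0,0,0]])

```text
time: 15.37
ee_pos: [0.5916, -0.1965, -0.0012]
eef_rot: [0.999, 0.042, 0.0, 0.0]
ft_force: [0.4, -0.1, -0.6]
width: 0.0581
grip_force: 25.0
```

Request:
arm_command(xyz=[[0,0,-0.001],[0,0,-0.002],[0,0,-0.003],[0,0,-0.003]], rot=[[0,0,0],[0,0,0],[0,0,0],[0,0,0]])

```text
time: 15.7
ee_pos: [0.5919, -0.1964, -0.0019]
eef_rot: [0.999, 0.043, 0.001, -0.001]
ft_force: [-10.4, 5.1, 27.0]
width: 0.0577
grip_force: 25.0
```

Request:
arm_command(xyz=[[0,0,0.0015],[0.002,0,0.0015],[0.004,0,0.0015],[0.004,0,0.0015]], rot=[[0,0,0],[0,0,0],[0,0,0],[0,0,0]])

```text
time: 16.03
ee_pos: [0.5938, -0.1968, -0.0018]
eef_rot: [0.999, 0.042, -0.001, -0.0]
ft_force: [-14.3, 4.5, 21.7]
width: 0.0577
grip_force: 25.0
```

Request:
arm_command(xyz=[[0,0,0.0015],[0.001,0,0.0015],[0.001,0,0.0015]], rot=[[0,0,0],[0,0,0],[0,0,0]])

```text
time: 16.28
ee_pos: [0.5938, -0.1967, -0.0017]
eef_rot: [0.999, 0.042, -0.002, -0.0]
ft_force: [-11.4, 2.3, 9.6]
width: 0.0576
grip_force: 25.0
```

Request:
arm_command(xyz=[[0.001,0,0.001],[0.001,0,0.001],[0.001,0,0.001],[0.001,0,0.001],[0.001,0,0.001]], rot=[[0,0,0],[0,0,0],[0,0,0],[0,0,0],[0,0,0]], grip=0.8)

```text
time: 16.7
ee_pos: [0.5975, -0.1963, -0.0006]
eef_rot: [0.999, 0.043, 0.0, 0.0]
ft_force: [0.0, 0.6, 0.8]
width: 0.0693
grip_force: 0.0
```

Request:
arm_command(xyz=[[0,0,0.02],[0,0,0.04],[0,0,0.08],[0,0,0.12],[0,0,0.12]], rot=[[0,0,0],[0,0,0],[0,0,0],[0,0,0],[0,0,0]])

```text
time: 17.12
ee_pos: [0.6004, -0.1984, 0.1269]
eef_rot: [0.999, 0.042, 0.005, 0.002]
ft_force: [0.2, -0.8, 0.2]
width: 0.0699
grip_force: 0.0
```

```bash
python3 - <<'E'
from h import *
T,im=snap("side"); Tw,imw=snap("wrist")
for c,TT in(("side",T),("wrist",Tw)):
  for l in("mate","mate_top","seam_far","seam_near","stop_knob","stop_face"):
    for p,cf in find(c,TT,l)[:1]:
        d=p[:2]-JIG[:2];cc,ss=np.cos(.085),np.sin(.085);print(c,l,p,"jig",np.round([cc*d[0]+ss*d[1],-ss*d[0]+cc*d[1]],4),cf)
cv2.imwrite("pics/g.png",np.hstack([cv2.resize(im[180:350,160:330],(400,400)),cv2.resize(imw,(400,300))if 0 else imw[-384:,56:456][:384].copy() if 0 else cv2.resize(imw[0:384,64:448],(400,400))])[:,:,::-1])
s=r.read_state(); print(s["time"],s["ee_pos"],s["ft_force"],s["width"])
E
```

```text
side mate [ 0.602  -0.1952  0.0196] jig [0.0543 0.016 ] 0.88
side mate_top [ 0.5953 -0.1945  0.0378] jig [0.0476 0.0172] 0.96
side seam_far [ 0.6487 -0.1666  0.0178] jig [0.1032 0.0405] 0.86
side seam_near [ 0.5441 -0.1726  0.0197] jig [-0.0015  0.0434] 0.76
side stop_knob [ 0.6082 -0.3366  0.0573] jig [ 0.0484 -0.1255] 0.92
side stop_face [ 0.6056 -0.2942  0.0295] jig [ 0.0494 -0.083 ] 0.61
wrist mate [ 0.5998 -0.1976  0.0164] jig [0.0519 0.0137] 0.86
wrist mate_top [ 0.5946 -0.1942  0.0371] jig [0.047  0.0176] 0.89
wrist seam_far [ 0.6459 -0.1626  0.0169] jig [0.1008 0.0447] 0.59
wrist seam_near [ 0.546  -0.1715  0.0197] jig [0.0005 0.0443] 0.97
wrist stop_knob [ 0.6096 -0.3357  0.0551] jig [ 0.0499 -0.1247] 0.56
wrist stop_face [ 0.6051 -0.2994  0.0261] jig [ 0.0485 -0.0881] 0.72
17.8167 [ 0.59720983 -0.19631748  0.11921151] [-0.37501616 -0.58478612  0.56786655] 0.06988089171969271
```

View pics/g.png

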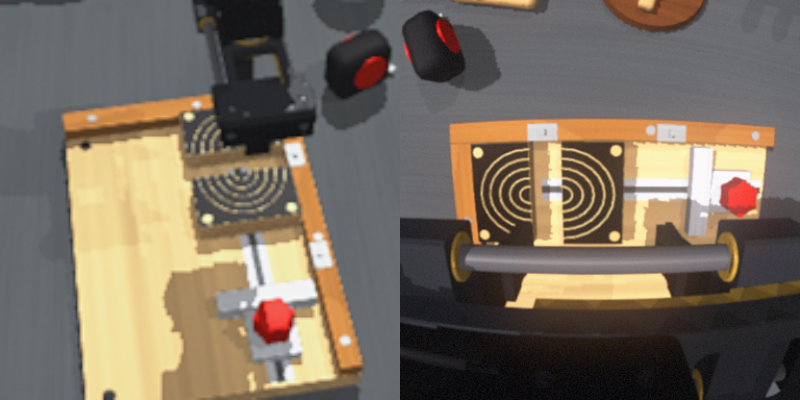

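Picture g: the block lies flat on the board, rings towards the neighbour and touching the head fence, with a gap of about 27 mm. In the wrist view it spans columns 562–622 and the knob is at (738,197). Next I'll shut the gripper and go behind the knob.

Request:
arm_command(xyz=[[0.003,-0.035,0],[0.006,-0.07,0],[0.009,-0.105,0],[0.012,-0.14,0],[0.015,-0.17,0],[0.0165,-0.187,0],[0.0165,-0.187,0],[0.0165,-0.187,0],[0.0165,-0.187,0],[0.0165,-0.187,0],[0.0165,-0.187,0],[0.0165,-0.187,0],[0.0165,-0.187,0],[0.0165,-0.187,0],[0.0165,-0.187,-0.02],[0.0165,-0.187,-0.04],[0.0165,-0.187,-0.06],[0.0165,-0.187,-0.07],[0.0165,-0.187,-0.077],[0.0165,-0.187,-0.077]], rot=[[0,0,0],[0,0,0],[0,0,0],[0,0,0],[0,0,0],[0,0,0],[0,0,0],[0,0,0],[0,0,0],[0,0,0],[0,0,0],[0,0,0],[0,0,0],[0,0,0],[0,0,0],[0,0,0],[0,0,0],[0,0,0],[0,0,0],[0,0,0]], grip=0)

```text
time: 19.48
ee_pos: [0.6133, -0.3829, 0.0412]
eef_rot: [0.999, 0.042, -0.001, -0.0]
ft_force: [0.1, 0.6, -0.9]
width: 0.0004
grip_force: 0.0
```

```bash
python3 - <<'E'
from h import *
s=r.read_state(); print(s["time"],s["ee_pos"],s["ft_force"],s["width"]); d=s["ee_pos"][:2]-JIG[:2]
c,ss=np.cos(.085),np.sin(.085);print(c*d[0]+ss*d[1],-ss*d[0]+c*d[1])
print(go(jw(.05,-.062,.041),target(JIG[2]-np.pi/2)))
T,im=snap("side"); im=im[200:384,190:340]
cv2.imwrite("pics/hh.png",cv2.resize(im,None,fx=3,fy=3)[:,:,::-1])
E
```

```text
19.4833 [ 0.61332491 -0.38290391  0.04122891] [ 0.0532743   0.63063576 -0.91795497] 0.00036403415265715315
0.04959853475178819 -0.17203581333473023
(array([-0.0089,  0.1097, -0.0002]), array([-0.0004, -0.0013,  0.    ]))
```

View pics/hh.png

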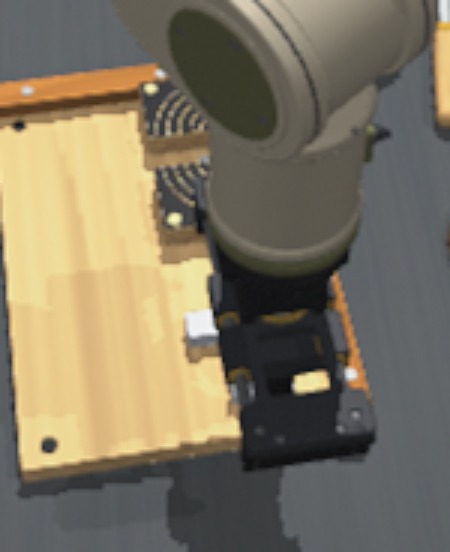

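Picture hh: the gripper is behind the stop and hides the knob; the bar's end shows at (200,325), and the block hasn't moved. Pushing.

Request:
arm_command(xyz=[[-0.0007,0.008,0],[-0.0014,0.016,0],[-0.0021,0.024,0],[-0.0027,0.032,0],[-0.0034,0.04,0],[-0.0041,0.048,0],[-0.0048,0.056,0],[-0.0055,0.064,0],[-0.0061,0.072,0],[-0.0061,0.072,0]], rot=[[0,0,0],[0,0,0],[0,0,0],[0,0,0],[0,0,0],[0,0,0],[0,0,0],[0,0,0],[0,0,0],[0,0,0]])

```text
time: 20.37
ee_pos: [0.6082, -0.3089, 0.0423]
eef_rot: [0.999, 0.043, 0.0, -0.0]
ft_force: [-0.3, 0.1, -0.2]
width: 0.0005
grip_force: 0.0
```

```bash
python3 - <<'E'
from h import *
Tw,imw=snap("wrist","w4.png")
cc,ss=np.cos(.085),np.sin(.085)
for l in("mate","mate_top","seam_far","seam_near","stop_knob","stop_face"):
    for p,cf in find("wrist",Tw,l)[:1]:
        d=p[:2]-JIG[:2];print(l,p,"jig",np.round([cc*d[0]+ss*d[1],-ss*d[0]+cc*d[1]],4),cf)
s=r.read_state(); print(s["time"],s["ee_pos"],s["ft_force"])
E
```

```text
mate [ 0.5986 -0.1957  0.0163] jig [0.0508 0.0157] 0.97
mate_top [ 0.5963 -0.195   0.0424] jig [0.0486 0.0166] 0.85
seam_far [ 0.649  -0.1631  0.0191] jig [0.1038 0.0439] 0.83
seam_near [ 0.5462 -0.1742  0.0188] jig [0.0004 0.0416] 0.79
stop_knob [ 0.609  -0.3368  0.0581] jig [ 0.0492 -0.1257] 0.81
stop_face [ 0.6074 -0.2971  0.0259] jig [ 0.051 -0.086] 0.73
20.7167 [ 0.60746414 -0.31195826  0.04238917] [-0.42754454  0.53882829  0.68608368]
```

No contact: the shut fingers passed over the knob. The real fingertips therefore sit about 20 mm or more behind the reported TCP, which also explains the missed grasps. I'll go back and down to a lower height.

Request:
arm_command(xyz=[[0.001,-0.015,0.01],[0.003,-0.035,0.01],[0.005,-0.055,0.01],[0.006,-0.071,0.005],[0.006,-0.071,-0.01],[0.006,-0.071,-0.018],[0.006,-0.071,-0.022],[0.006,-0.071,-0.023],[0.006,-0.071,-0.023]], rot=[[0,0,0],[0,0,0],[0,0,0],[0,0,0],[0,0,0],[0,0,0],[0,0,0],[0,0,0],[0,0,0]])

```text
time: 21.47
ee_pos: [0.614, -0.3811, 0.019]
eef_rot: [0.999, 0.043, -0.0, -0.0]
ft_force: [0.3, -0.1, 0.2]
width: 0.0004
grip_force: 0.0
```

Request:
arm_command(xyz=[[-0.0007,0.008,0],[-0.0014,0.016,0],[-0.0021,0.024,0],[-0.0027,0.032,0],[-0.0034,0.04,0],[-0.0038,0.045,0]], rot=[[0,0,0],[0,0,0],[0,0,0],[0,0,0],[0,0,0],[0,0,0]])

```text
time: 21.97
ee_pos: [0.6102, -0.3359, 0.0197]
eef_rot: [0.999, 0.043, 0.0, 0.0]
ft_force: [-0.8, -1.9, 1.2]
width: 0.0005
grip_force: 1.1
```

```bash
cat > lk.py <<'E'
from h import *
Tw,imw=snap("wrist","w%d.png"%int(r.read_state()["time"]*10))
cc,ss=np.cos(.085),np.sin(.085)
for l in("mate","mate_top","seam_far","seam_near","stop_knob","stop_face"):
    for p,cf in find("wrist",Tw,l)[:1]:
        d=p[:2]-JIG[:2];print(l,p,"jig",np.round([cc*d[0]+ss*d[1],-ss*d[0]+cc*d[1]],4),cf)
s=r.read_state(); d=s["ee_pos"][:2]-JIG[:2];print(s["time"],s["ee_pos"],s["ft_force"],"jig",np.round([cc*d[0]+ss*d[1],-ss*d[0]+cc*d[1]],4))
E
python3 lk.py
```

```text
mate [ 0.5988 -0.1955  0.0175] jig [0.051  0.0159] 0.83
mate_top [ 0.5985 -0.196   0.039 ] jig [0.0507 0.0155] 0.71
seam_far [ 0.6418 -0.1634  0.0172] jig [0.0966 0.0443] 0.75
seam_near [ 0.5457 -0.1711  0.0181] jig [0.0002 0.0447] 0.59
stop_face [ 0.6057 -0.2685  0.0278] jig [ 0.0517 -0.0574] 0.8
22.3167 [ 0.60969869 -0.33751833  0.01922037] [-0.497518    0.11050828  0.08731032] jig [ 0.0498 -0.1265]
```

The stop is moving now (face at jig y ≈ -57 mm). Continuing.

Request:
arm_command(xyz=[[-0.0006,0.007,0],[-0.0012,0.014,0],[-0.0018,0.021,0],[-0.0024,0.028,0],[-0.0029,0.034,0],[-0.0034,0.04,0],[-0.0038,0.045,0],[-0.0043,0.05,0],[-0.0047,0.055,0],[-0.005,0.059,0],[-0.0053,0.062,0]], rot=[[0,0,0],[0,0,0],[0,0,0],[0,0,0],[0,0,0],[0,0,0],[0,0,0],[0,0,0],[0,0,0],[0,0,0],[0,0,0]])

```text
time: 23.23
ee_pos: [0.6046, -0.2748, 0.0194]
eef_rot: [0.999, 0.043, 0.0, 0.0]
ft_force: [-0.7, -2.8, -0.0]
width: 0.0007
grip_force: 1.3
```

```bash
python3 lk.py
```

```text
mate [ 0.5993 -0.1766  0.0165] jig [0.0531 0.0347] 0.72
mate_top [ 0.5972 -0.1746  0.04  ] jig [0.0512 0.0369] 0.97
seam_far [ 0.6439 -0.1417  0.0183] jig [0.1005 0.0657] 0.72
seam_near [ 0.5443 -0.1548  0.0189] jig [0.0002 0.0611] 0.6
stop_face [ 0.5999 -0.2079  0.0293] jig [0.0511 0.0035] 0.72
23.5833 [ 0.60480363 -0.27514898  0.01939747] [ 0.77275037 -0.31636496  0.37311602] jig [ 0.0503 -0.0639]
```

Request:
arm_command(xyz=[[-0.0002,0.002,0],[-0.0003,0.004,0],[-0.0005,0.006,0],[-0.0007,0.008,0],[-0.0007,0.008,0]], rot=[[0,0,0],[0,0,0],[0,0,0],[0,0,0],[0,0,0]])

```text
time: 24.0
ee_pos: [0.6039, -0.267, 0.0194]
eef_rot: [0.999, 0.043, 0.0, 0.0]
ft_force: [-0.1, -1.2, 0.1]
width: 0.0006
grip_force: 0.8
```

Request:
arm_command(xyz=[[-0.0001,0.001,0],[-0.0002,0.002,0],[-0.0002,0.002,0]], rot=[[0,0,0],[0,0,0],[0,0,0]])

```text
time: 24.25
ee_pos: [0.6037, -0.2657, 0.0195]
eef_rot: [0.999, 0.042, 0.0, 0.001]
ft_force: [2.0, -3.7, -0.6]
width: 0.0004
grip_force: 1.8
```

Request:
arm_command(xyz=[[-0.0001,0.001,0],[-0.0001,0.0015,0],[-0.0001,0.0015,0]], rot=[[0,0,0],[0,0,0],[0,0,0]])

```text
time: 24.5
ee_pos: [0.6037, -0.2656, 0.0196]
eef_rot: [0.999, 0.042, 0.0, 0.002]
ft_force: [3.2, -7.6, -3.5]
width: 0.0004
grip_force: 4.1
```

Request:
arm_command(xyz=[[-0.0001,0.001,0],[-0.0001,0.0015,0],[-0.0001,0.0015,0]], rot=[[0,0,0],[0,0,0],[0,0,0]])

```text
time: 24.75
ee_pos: [0.6036, -0.2655, 0.0197]
eef_rot: [0.999, 0.042, 0.001, 0.003]
ft_force: [4.2, -11.9, -6.3]
width: 0.0003
grip_force: 6.4
```

Seated: 12 N with no further motion. Now I'll back off and nudge the lower end towards the head fence.

Request:
arm_command(xyz=[[0.0005,-0.006,0],[0.001,-0.015,0.005],[0.001,-0.015,0.04],[0.001,-0.015,0.07],[0,-0.01,0.08],[0,-0.01,0.08]], rot=[[0,0,0],[0,0,0],[0,0,0],[0,0,0],[0,0,0],[0,0,0]])

```text
time: 25.25
ee_pos: [0.605, -0.2725, 0.1027]
eef_rot: [0.999, 0.043, 0.002, 0.0]
ft_force: [-0.7, -0.6, -0.2]
width: 0.0006
grip_force: 0.0
```

```bash
python3 lk.py; python3 -c "
from h import *
print(go(jw(-.03,.043,.007),target(JIG[2]-np.pi/2)))
im=cv2.imread(sorted(__import__('glob').glob('pics/w2*.png'))[-1])
cv2.imwrite('pics/i.png',cv2.resize(im[100:280,110:400],None,fx=2.7,fy=2.7,interpolation=cv2.INTER_CUBIC))"
```

```text
mate [ 0.5991 -0.162   0.0164] jig [0.0542 0.0493] 0.83
mate_top [ 0.5944 -0.165   0.0394] jig [0.0492 0.0467] 0.56
seam_far [ 0.6436 -0.1328  0.0194] jig [0.101  0.0746] 0.59
seam_near [ 0.5402 -0.1466  0.0181] jig [-0.0032  0.0696] 0.73
stop_knob [ 0.6002 -0.2373  0.0577] jig [ 0.0489 -0.0258] 0.79
stop_face [ 0.6017 -0.1972  0.0261] jig [0.0538 0.014 ] 0.7
25.6 [ 0.60297502 -0.27207024  0.09832551] [ 0.46646219  0.22574491 -0.10985194] jig [ 0.0487 -0.0607]
(array([-0.0872,  0.0967, -0.0913]), array([-0.0002, -0.0014,  0.0001]))
```

View pics/i.png

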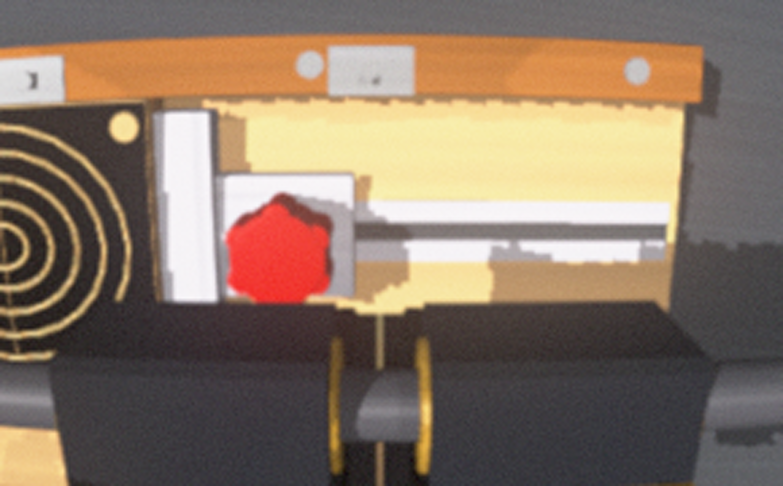

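Picture i: the stop is flush on the block (edge at column 155), and the block's head end reaches the fence at row ~100. I'll nudge along +x to make sure.

Request:
arm_command(xyz=[[-0.03,0.02,0.01],[-0.06,0.045,0.01],[-0.08,0.075,0.01],[-0.087,0.097,0],[-0.087,0.097,-0.035],[-0.087,0.097,-0.065],[-0.087,0.097,-0.085],[-0.087,0.097,-0.09],[-0.087,0.097,-0.09]], rot=[[0,0,0],[0,0,0],[0,0,0],[0,0,0],[0,0,0],[0,0,0],[0,0,0],[0,0,0],[0,0,0]])

```text
time: 26.35
ee_pos: [0.5153, -0.1754, 0.0083]
eef_rot: [0.999, 0.042, -0.001, 0.0]
ft_force: [0.5, -0.5, 0.6]
width: 0.0
grip_force: 0.0
```

Request:
arm_command(xyz=[[0.004,0.0003,0],[0.008,0.0007,0],[0.012,0.001,0],[0.015,0.0013,0],[0.017,0.0015,0],[0.018,0.0015,0]], rot=[[0,0,0],[0,0,0],[0,0,0],[0,0,0],[0,0,0],[0,0,0]])

```text
time: 26.85
ee_pos: [0.5351, -0.1737, 0.0097]
eef_rot: [0.999, 0.043, 0.0, 0.0]
ft_force: [-0.2, -0.7, 0.8]
width: 0.0005
grip_force: 0.0
```

Request:
arm_command(xyz=[[0.0015,0.0001,0],[0.003,0.0002,0],[0.003,0.0002,0]], rot=[[0,0,0],[0,0,0],[0,0,0]])

```text
time: 27.1
ee_pos: [0.5377, -0.1736, 0.0094]
eef_rot: [0.999, 0.043, 0.0, 0.0]
ft_force: [-0.8, 0.3, -0.5]
width: 0.0005
grip_force: 0.0
```

Request:
arm_command(xyz=[[0.0015,0.0001,0],[0.003,0.0002,0],[0.003,0.0002,0]], rot=[[0,0,0],[0,0,0],[0,0,0]])

```text
time: 27.35
ee_pos: [0.5408, -0.1733, 0.0094]
eef_rot: [0.999, 0.043, 0.0, 0.0]
ft_force: [0.7, 1.3, -0.2]
width: 0.0006
grip_force: 0.0
```

Request:
arm_command(xyz=[[0.0015,0.0001,0],[0.003,0.0002,0],[0.003,0.0002,0]], rot=[[0,0,0],[0,0,0],[0,0,0]])

```text
time: 27.6
ee_pos: [0.5438, -0.1731, 0.0094]
eef_rot: [0.999, 0.043, 0.0, 0.0]
ft_force: [0.4, 0.5, -0.3]
width: 0.0008
grip_force: 0.0
```

```bash
python3 lk.py; python3 -c "
from h import *
T,im=snap('side'); cv2.imwrite('pics/j.png',cv2.resize(im[200:300,190:320],None,fx=5,fy=5,interpolation=cv2.INTER_CUBIC)[:,:,::-1])"
```

```text
mate [ 0.5953 -0.1641  0.0151] jig [0.0502 0.0475] 0.66
mate_top [ 0.5932 -0.1674  0.0387] jig [0.0478 0.0444] 0.6
seam_far [ 0.6399 -0.1326  0.0206] jig [0.0973 0.0751] 0.96
seam_near [ 0.543  -0.1454  0.0191] jig [-0.0003  0.0706] 0.85
stop_knob [ 0.5986 -0.2385  0.0588] jig [ 0.0472 -0.0269] 0.96
stop_face [ 0.5983 -0.1998  0.0278] jig [0.0502 0.0117] 0.55
27.95 [ 0.54341926 -0.17321217  0.00936654] [ 0.43599583 -0.94012028 -0.29222138] jig [-0.0023  0.0428]
```

View pics/j.png

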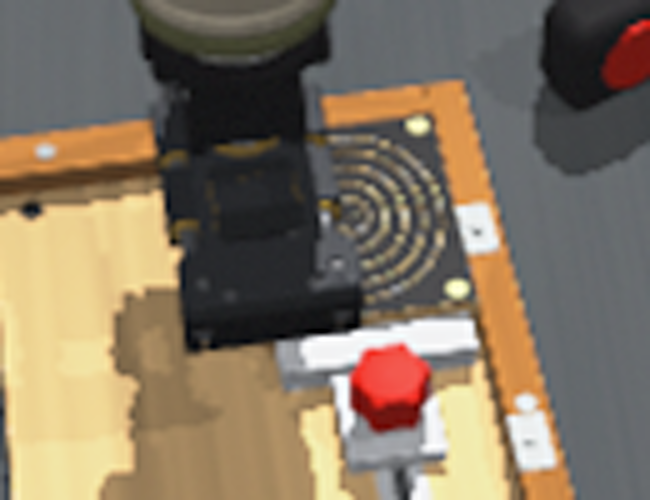

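Picture j: the ring picture is whole, the seam is closed and the stop is snug. The fingers touched nothing, so they are over the block's top, and the tip offset must be over 32 mm. I'll back up, go lower and nudge again.

Request:
arm_command(xyz=[[-0.008,-0.001,0.004],[-0.016,-0.0015,0.004],[-0.016,-0.0015,-0.004],[-0.016,-0.0015,-0.01],[-0.016,-0.0015,-0.014],[-0.016,-0.0015,-0.018],[-0.016,-0.0015,-0.018]], rot=[[0,0,0],[0,0,0],[0,0,0],[0,0,0],[0,0,0],[0,0,0],[0,0,0]])

```text
time: 28.58
ee_pos: [0.527, -0.1745, -0.0097]
eef_rot: [0.999, 0.043, -0.001, 0.0]
ft_force: [-1.0, 0.4, 0.2]
width: 0.0007
grip_force: 0.0
```

Request:
arm_command(xyz=[[0.002,0.0002,0],[0.004,0.0004,0],[0.006,0.0005,0],[0.007,0.0006,0]], rot=[[0,0,0],[0,0,0],[0,0,0],[0,0,0]])

```text
time: 28.92
ee_pos: [0.5347, -0.1742, -0.0085]
eef_rot: [0.999, 0.043, -0.0, 0.0]
ft_force: [-3.8, 0.3, 2.9]
width: 0.0003
grip_force: 1.5
```

Request:
arm_command(xyz=[[0.001,0.0001,0],[0.002,0.0002,0],[0.002,0.0002,0]], rot=[[0,0,0],[0,0,0],[0,0,0]])

```text
time: 29.17
ee_pos: [0.5346, -0.1742, -0.0089]
eef_rot: [0.999, 0.042, -0.002, -0.0]
ft_force: [-8.8, 0.2, 5.6]
width: 0.0005
grip_force: 4.3
```

Request:
arm_command(xyz=[[0.002,0.0002,0],[0.004,0.0004,0],[0.004,0.0004,0]], rot=[[0,0,0],[0,0,0],[0,0,0]])

```text
time: 29.42
ee_pos: [0.5345, -0.1743, -0.0095]
eef_rot: [0.999, 0.041, -0.005, -0.001]
ft_force: [-23.6, 1.0, 17.4]
width: 0.0005
grip_force: 12.3
```

Firm on the fence at 23 N. I'll back off and press the stop once more.

Request:
arm_command(xyz=[[-0.01,-0.001,0],[-0.016,-0.001,0.005],[-0.016,-0.001,0.045],[-0.016,-0.001,0.085],[0.0,-0.03,0.115],[0.025,-0.06,0.115],[0.05,-0.09,0.115],[0.064,-0.115,0.11],[0.064,-0.115,0.11],[0.064,-0.115,0.075],[0.064,-0.115,0.05],[0.064,-0.115,0.035],[0.064,-0.115,0.028],[0.064,-0.115,0.028]], rot=[[0,0,0],[0,0,0],[0,0,0],[0,0,0],[0,0,0],[0,0,0],[0,0,0],[0,0,0],[0,0,0],[0,0,0],[0,0,0],[0,0,0],[0,0,0],[0,0,0]])

```text
time: 30.58
ee_pos: [0.6041, -0.2879, 0.0186]
eef_rot: [0.999, 0.043, -0.001, -0.0]
ft_force: [-0.0, 0.2, 0.6]
width: 0.0004
grip_force: 0.0
```

Request:
arm_command(xyz=[[-0.0004,0.006,0],[-0.001,0.012,0],[-0.0015,0.017,0],[-0.0018,0.021,0],[-0.002,0.023,0],[-0.002,0.025,0],[-0.002,0.025,0]], rot=[[0,0,0],[0,0,0],[0,0,0],[0,0,0],[0,0,0],[0,0,0],[0,0,0]])

```text
time: 31.17
ee_pos: [0.6032, -0.2656, 0.0204]
eef_rot: [0.999, 0.042, 0.001, 0.002]
ft_force: [3.4, -6.9, -1.3]
width: 0.0005
grip_force: 3.7
```

Request:
arm_command(xyz=[[0,0.001,0],[-0.0002,0.002,0],[-0.0002,0.002,0]], rot=[[0,0,0],[0,0,0],[0,0,0]])

```text
time: 31.42
ee_pos: [0.6032, -0.2655, 0.0206]
eef_rot: [0.999, 0.041, 0.002, 0.004]
ft_force: [6.0, -12.9, -4.9]
width: 0.0001
grip_force: 6.5
```

Same seated position. I'll retract clear and check.

Request:
arm_command(xyz=[[0.0005,-0.008,0],[0.001,-0.02,0.005],[0.001,-0.02,0.045],[0.001,-0.02,0.085],[0,-0.03,0.125],[-0.03,-0.04,0.165],[-0.06,-0.05,0.19],[-0.09,-0.06,0.2],[-0.12,-0.07,0.2],[-0.14,-0.07,0.2],[-0.14,-0.07,0.2]], rot=[[0,0,0],[0,0,0],[0,0,0],[0,0,0],[0,0,0],[0,0,0],[0,0,0],[0,0,0],[0,0,0],[0,0,0],[0,0,0]])

```text
time: 32.33
ee_pos: [0.4574, -0.3343, 0.2205]
eef_rot: [0.999, 0.039, 0.001, -0.001]
ft_force: [0.9, -0.7, -0.1]
width: 0.0
grip_force: 0.0
```

```bash
python3 lk.py; python3 -c "
from h import *
T,im=snap('side'); T2,im2=snap('scene'); f=lambda a:cv2.resize(a,(400,400),interpolation=cv2.INTER_CUBIC)
cv2.imwrite('pics/k.png',np.hstack([f(im[210:300,220:310]),f(im2[190:270,180:260])])[:,:,::-1])"
```

```text
mate [ 0.595  -0.165   0.0138] jig [0.0498 0.0466] 0.91
mate_top [ 0.5943 -0.1655  0.0412] jig [0.0491 0.0462] 0.77
seam_far [ 0.6397 -0.1361  0.0181] jig [0.0968 0.0716] 0.89
seam_near [ 0.5467 -0.1451  0.0175] jig [0.0034 0.0706] 0.81
stop_knob [ 0.6017 -0.2375  0.0567] jig [ 0.0504 -0.0262] 0.93
stop_face [ 0.6016 -0.1959  0.0256] jig [0.0538 0.0153] 0.83
32.6833 [ 0.46291526 -0.33127424  0.21921764] [-0.37009554 -0.03074434 -1.16873987] jig [-0.0959 -0.1078]
```

View pics/k.png

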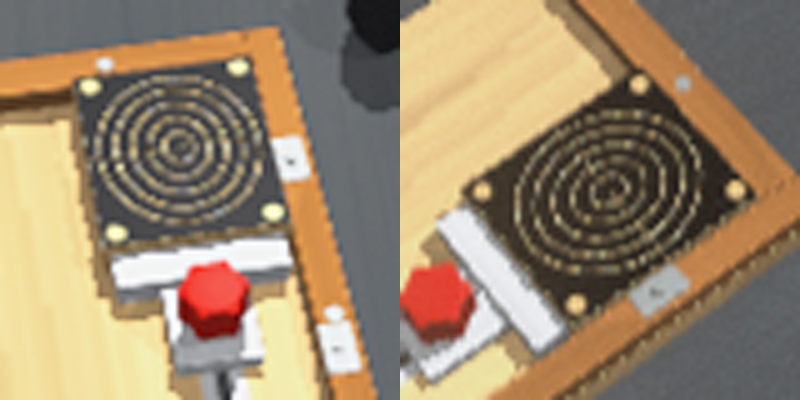

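Picture k: the ring picture is complete and continuous. The block is tight to the neighbour and the head fence, and the stop's bar is flush against it. The robot is clear.

```bash
python3 -c "
from bench import r
print(r.close_job())"
```

```text
the job is handed in; nothing more can be done
None
```

I placed the ring block in the jig, seated it against the head fence and the neighbour, slid the side stop snug against it, and handed the job in at about 33 s; the hand-in returned no verdict.

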